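# Swap the photo subject: clear the vase, uncover the brass insert and hold it up

### The job

Stock check: the blue vase on the photo turntable has been photographed, so lift it off the freely spinning disc and stand it upright in the black basket, setting it down rather than dropping it, and let go. Then lift the cover flap of the blue case by its orange pull until it stands open, draw the hidden brass insert up out of its cradle, and hold it upright and still over the middle of the turntable disc, its foot about 12 cm above the disc so that its underside can be photographed. The program finishes while still holding the insert there, in the gripper alone; leave the vase standing in the basket and leave the amber vase, the red carton and the green tin alone.

Things in the scene. Friction and masses are not known exactly. Their poses are not given: they have to be found in the camera images.
- disc_center (a point): Centre of the top face of the white turntable disc (diameter 200, thickness 14, small marks round its edge), 34 above the table. The disc spins freely about the vertical on a fixed black foot. The turntable, the basket and the case may each stand left, middle or right.
- vase_center (a point): Blue glazed vase, round, 104 tall, about 0.2 kg, standing on the disc, anywhere on it; this point is on its axis half-way up (52 above its underside), z axis up along it. Base diameter 52, belly diameter 66 at 18 to 36 above the underside, straight neck of diameter 28 at 64 to 96, lip of diameter 34. Grip it by the neck, 80 above its underside.
- basket: Black open basket, outside 200 (its x) by 160 (its y) by 55 high, walls and floor 5 thick, empty, fixed to the table. Origin: centre of its underside, on the table; x and y along its sides.
- case: Blue open-topped case under a grey cover flap, outside 180 (its x) by 160 (its y) by 90 high without the flap, walls and floor 5 thick, fixed to the table. Origin: centre of its underside, on the table; -x is its front (the side of the pull, towards the robot), the hinge is on its +x rim.
- flap (a joint): Angle of the cover flap in rad: 0 shut (flat on the rim), grows as its front edge rises, 1.57 standing upright, stop at 1.9. It turns about the y axis of the case through flap_hinge and has a stiff hinge: it stays at any angle where it is left and takes about 2.5 N at the pull to lift. It may start slightly ajar.
- flap_hinge (a point): Middle of the hinge line of the flap, at the top of the +x rim of the case, 90 above the table. The flap is 180 long, 160 wide and 6 thick; its underside passes through this point. Its axes turn with the flap. Standing open, the flap reaches 270 above the table: carry the insert round it.
- flap_pull (a point): Centre of the orange pull on top of the flap: a roller of diameter 20 and length 22, axis along the y of the case, on a stem 10 by 14; its centre is 32 above the flap's top face, 160 from the hinge line along the flap and 20 from the front edge. Pinched by its two flat ends it can pivot between the pads while the flap swings. Moves and turns with the flap.
- insert_center (a point): Brass insert, round, 70 tall, about 0.2 kg, hidden in the case under the flap, upright in a cradle hole; this point is on its axis half-way up (35 above its foot), z axis up along it. Foot diameter 30 over the lowest 20, then stem diameter 18, then a collar of diameter 28 from 48 to 70 above the foot: grip it by the collar, 58 above the foot. Its foot is 10 above the table. Draw it straight up.
- amber_vase_center (a point): Amber glass vase of the same shape as the blue one, standing on the table; its centre, 52 above the table. Bystander.
- red_carton_center (a point): Red carton 45 by 70 by 75 high with a yellow band, standing on the table; its centre, 37.5 above the table. Bystander.
- tin_center (a point): Green tin, diameter 54, 60 high, standing on the table; its centre, 30 above the table. Bystander.
- cradle: Black cradle block, 90 by 80 by 20 high, fixed on the floor of the case, with a round hole (diameter 34, 15 deep) in its middle in which the insert stands. Origin: centre of its underside, 5 above the table. The insert's top is then 10 below the rim of the case.
Things that resemble listed ones, but are neither listed nor needed, are in the scene too. Of the things that look like the part that bears disc_center, the middle-sized one is meant.

How it is judged (in metres and radians):
On the way, in this order (a step that is already met when the one before it is completed fails the run):
1. the blue vase stands upright in the basket, let go and at rest (x of vase_center in the frame of basket between -0.085 and 0.085 m and y of vase_center in the frame of basket between -0.065 and 0.065 m and height (world z) of vase_center below 0.065 m and angle between vase_center's own z axis and vertical below 0.15 rad and contact force between the fingers and vase below 0.1 N and linear speed of vase below 0.05 m/s), for 0.2 s.
2. the cover flap stands open (at least 1.2 rad) (value of joint flap above 1.2 rad), for 0.2 s.
3. the brass insert has been drawn out of the case and is held above it (height (world z) of insert_center above 0.13 m and contact force between the fingers and insert above 1 N), for 0.1 s.
At the end, for the whole second after the job is handed in: The brass insert is held by the fingers alone, upright within 0.25 rad and still, its axis within 40 mm of the middle of the disc and its foot 70 to 190 mm above the disc; the blue vase stands upright (within 0.15 rad) on the floor of the basket, released; the flap is still open (over 1.2 rad) (horizontal distance between insert_center and disc_center below 0.04 m and z of insert_center in the frame of disc_center between 0.105 and 0.225 m and angle between insert_center's own z axis and vertical below 0.25 rad and linear speed of insert below 0.03 m/s and contact force between the fingers and insert above 1 N and contact force between insert and turntable below 0.1 N and contact force between insert and case below 0.1 N and x of vase_center in the frame of basket between -0.085 and 0.085 m and y of vase_center in the frame of basket between -0.065 and 0.065 m and height (world z) of vase_center below 0.065 m and angle between vase_center's own z axis and vertical below 0.15 rad and contact force between the fingers and vase below 0.1 N and value of joint flap above 1.2 rad); the arm keeps its last pose, push and grip.
It fails at once if the amber vase is pushed more than 30 mm or knocked over (distance of amber_vase_center from where it was at the start of the episode above 0.03 m or angle between amber_vase_center's own z axis and vertical above 0.5 rad).
It fails at once if the red carton is pushed more than 30 mm or knocked over (distance of red_carton_center from where it was at the start of the episode above 0.03 m or angle between red_carton_center's own z axis and vertical above 0.5 rad).
It fails at once if the green tin is pushed more than 30 mm or knocked over (distance of tin_center from where it was at the start of the episode above 0.03 m or angle between tin_center's own z axis and vertical above 0.5 rad).
It fails at once if the blue vase is dropped (falls freely faster than 0.8 m/s, from more than about 3 cm) (linear speed of vase above 0.8 m/s and contact force between the fingers and vase below 0.1 N).
It also fails if it takes over 64 s, if anything falls off the work surface, if the arm or the gripper's body presses on something with over 40 N, if the wrist force passes 120 N, or if a joint passes its speed limit or range.

### The arm

A 6-joint arm with a two-finger parallel gripper is mounted at the origin on the work surface. World frame = base frame: x ahead of the robot, y to its left, z up, the work surface at z = 0. Lengths are in m, angles in degrees, forces in N, time in s.
With the tool pointing down it reaches from about 0.25 to 0.775 m from the base axis. Payload 8.9 kg.
Tool frame: the origin (TCP) lies midway between the tips of the shut fingers; the grasp point (between the pads) lies 19 mm behind it (env.tcp_to_grasp is the distance from the TCP to the grasp point, in m); z points along the fingers, y is the line along which they close (so a half turn about z gives the same grasp; the last joint's range is limited). The gripper opens to 85 mm and grips with 20 to 120 N. Pads are 22 mm wide; open, the fingers measure 114 mm over their backs; the gripper's body (76 mm by 85 mm) begins 54 mm behind the grasp point. The pads swing forward as they close: fully open they stand 13 mm farther back than shut.
Start: joints at [61.117, 16.656, -8.789, 64.555, 0, 82.019], TCP at [0.187, 0.49, 0.231] pointing down, gripper open.
Joint ranges: [-144.48, 144.48], [-52.06, 99.96], [-74.48, 78.29], [-112.23, 115.85], [-86.99, 84.42], [-180, 180]. Speed limits (degrees/s): [127.2, 127.2, 159.86, 180, 180, 180].

### API

Orientations are given as a 3x3 rotation matrix whose columns are the frame's x, y, z axes.
In Python, from cell import env, viewer gives the robot as it stands.
- The arm moves only by the tool carry_out, never from a script. Its argument "targets" is a list that holds one entry, the list of rows, each a list of 7 numbers: the shift along the tool's x, y, z in units of 30 mm (1.0 is 30 mm), then the turn, a rotation vector about the tool's x, y, z in units of 6 degrees (1.0 is 6 degrees), then the closure, from 0 (fully open) to 1 (shut). A call has 1 to 8 rows; each row is the pose to reach, as a shift and turn from the pose commanded when the call began, along the tool's axes at that moment; what a row does not reach only later rows make up. A row lasts 1/12 s, in which the tool goes at most 41.7 mm and 7.16 degrees, less where a joint would pass 70% of its speed; a pose out of reach is approached as far as the arm can. A call with a gripper value outside its range is refused whole. The fingers move at their own pace and stop on an object; the grip force is fixed at half the most. Time passes only in rows, so rows that repeat a pose let the fingers close. It gives the time, the measured TCP pose, the force, the opening and the grip force at its end, in the units of the state.
- env.observe(): the state, without advancing time (a new reading comes with each control period).
- viewer.grab_frame(name): name is "side" or "top" or "wrist"; returns a dict with "frame" (480x640x3 uint8, red, green, blue), "K" (3x3 intrinsics, pixels), "eye" and "attitude" of the camera in the world; the wrist camera has in their place "hand_eye" (4x4, takes a point from camera to tool coordinates, whose origin is the TCP and whose axes are the flange's). Camera axes: x right, y up, looking along -z (the intrinsics and any distortion apply to the point x, -y, -z); pixel columns grow to the right and rows downward; lengths in m; the calibration is good to about 2 mm. A picture is of the moment at which its call begins: read the wrist's pose just before it. There is no depth.
- env.hand_in(): hands the job in; it is judged then, once.
The state is a dict: "clock": time; "q": joint angles; "dq": joint speeds; "effort": joint torques, N m; "eef_pos": TCP position; "tool_rot": TCP orientation; "contact_force": force on the tool from outside, world axes, zero at the start; "ft_torque": the same for the moment, N m; "grip_width": finger opening in m; "grasp_force": force on a finger pad.
Only numpy, scipy, OpenCV 4.12 (cv2) and the standard library are available. Lean on these libraries where they do the work, as an engineer would, in place of code of your own. Each camera call takes 0.05 s, during which the arm holds its last target. There are 200 camera calls.

## Working session

There is one attempt and no reset: what is moved stays moved. The work goes in short steps, Python scripts to look and compute and a tool call to move; the robot and the scene stay as the last step left them, time stands still between calls to the robot, and variables do not carry over. Pictures are saved under pics/ and viewed, at most 12 in all, crops included, and the job is handed in when it is done.

Besides the shell and the picture viewer there is one more tool, called after "Emit:" as a command line: name --argument value ..., lists and objects as JSON in quotes. carry_out: Moves the arm, as the interface text tells. Its arguments: {"type":"object","properties":{"targets":{"type":"array","items":{"type":"array","items":{"type":"array","items":{"type":"number"}}}}},"required":["targets"]}

```bash
ls; mkdir -p pics
cat > h.py <<'E'
import numpy as np, cv2
from cell import env, viewer
def grab(n):
    s=env.observe(); d=viewer.grab_frame(n)
    if n=="wrist":
        T=np.eye(4);T[:3,:3]=s["tool_rot"];T[:3,3]=s["eef_pos"]
        C=T@np.array(d["hand_eye"]);R,e=C[:3,:3],C[:3,3]
    else: R,e=np.array(d["attitude"]),np.array(d["eye"])
    return d["frame"],np.array(d["K"]),R,e,d
def ray(K,R,px):
    v=np.linalg.inv(K)@np.array([px[0],px[1],1.]); return R@np.array([v[0],-v[1],-v[2]])
def onz(c,px,z):
    r=ray(c[1],c[2],px); return c[3]+r*(z-c[3][2])/r[2]
def proj(c,P):
    p=c[2].T@(np.array(P)-c[3]); p=c[1]@np.array([p[0],-p[1],-p[2]]); return p[:2]/p[2]
def save(n,f): cv2.imwrite(n,f[...,::-1])
E
python3 - <<'E'
from h import *
np.set_printoptions(precision=3,suppress=True)
for n in("top","side"):
    c=grab(n);save(f"pics/{n}0.png",c[0]);print(n,c[1],c[2],c[3],c[4].keys())
    np.save(n+"0.npy",c[0])
s=env.observe();print(s)
E
```

```text
pics
top [[478.022   0.    316.944]
 [  0.    478.022 233.055]
 [  0.      0.      1.   ]] [[-0.009  0.988 -0.155]
 [-1.    -0.009 -0.   ]
 [-0.002  0.155  0.988]] [0.316 0.124 1.165] dict_keys(['frame', 'K', 'eye', 'attitude'])
side [[496.547   0.    320.055]
 [  0.    496.547 232.232]
 [  0.      0.      1.   ]] [[ 0.961  0.155 -0.23 ]
 [-0.277  0.497 -0.822]
 [-0.013  0.854  0.52 ]] [ 0.243 -0.77   0.647] dict_keys(['frame', 'K', 'eye', 'attitude'])
{'clock': 0.1, 'q': array([61.119, 16.686, -8.825, 64.555,  0.001, 82.02 ]), 'dq': array([ 0.017, -0.134,  0.136,  0.061, -0.073, -0.024]), 'effort': array([  0.001, -53.798,  33.192,   0.009,  -0.   ,  -0.   ]), 'eef_pos': array([0.187, 0.49 , 0.231]), 'tool_rot': array([[-0.934,  0.357, -0.001],
       [ 0.357,  0.934, -0.001],
       [ 0.   , -0.001, -1.   ]]), 'contact_force': array([ 0.252, -0.23 ,  0.746]), 'ft_torque': array([-0.007,  0.015,  0.02 ]), 'grasp_force': 0.0, 'grip_width': 0.08527106058928301}
```

View pics/top0.png

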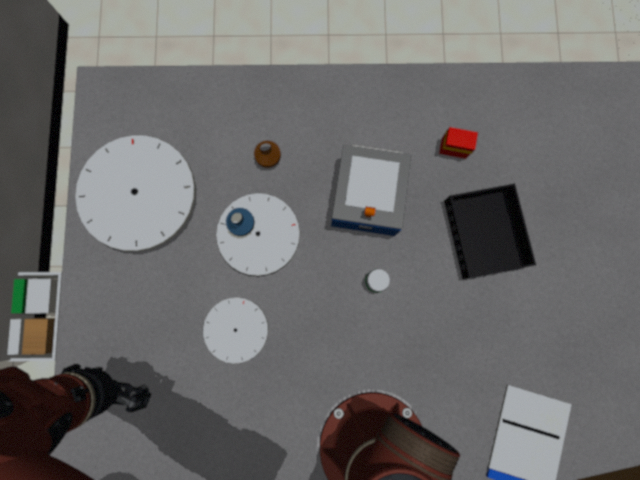

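View pics/side0.png

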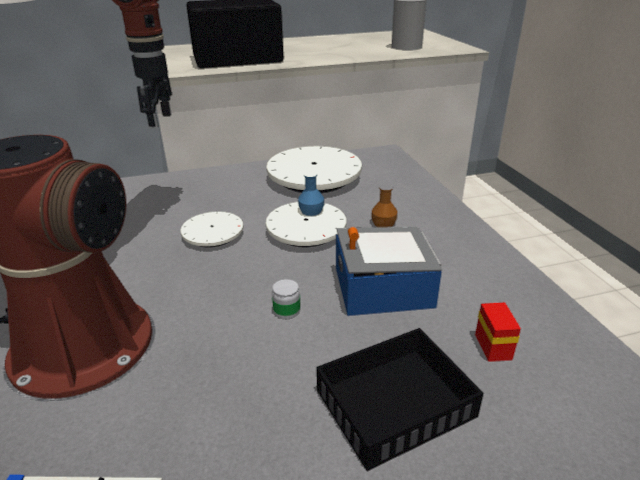

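Candidates in the top view: the discs are big (135,192), middle (258,234) and small (235,330). I choose the middle one, which carries the blue vase (239,220). The amber vase (267,153) is a bystander. The black tray (490,232) is the basket, the case is at (370,190) with its orange pull at (370,211), and the tin is at (378,281). The white box at (530,430) and the wall rack are irrelevant.

```bash
cat > m.py <<'E'
from h import *
np.set_printoptions(precision=3,suppress=True)
class D(dict):pass
def cam(n):
    return grab(n)
t=cam("top");s=cam("side")
def cnts(m):
    cs,_=cv2.findContours(m.astype(np.uint8),cv2.RETR_EXTERNAL,cv2.CHAIN_APPROX_NONE)
    return sorted([c for c in cs if cv2.contourArea(c)>15],key=cv2.contourArea,reverse=True)
f=t[0];hsv=cv2.cvtColor(f,cv2.COLOR_RGB2HSV);H,S,V=[hsv[...,i].astype(int) for i in range(3)]
w=(V>170)&(S<40)
for c in cnts(w)[:12]:
    if len(c)<20:continue
    h=cv2.convexHull(c);e=cv2.fitEllipse(h);a=onz(t,e[0],.034)
    r=e[1][0]/478*1.13
    print("white",np.array(e[0]),np.array(e[1]),a,"diam",r)
def rep(name,c,m):
    for k in cnts(m)[:4]:
        M=cv2.moments(k);print(name,M['m10']/M['m00'],M['m01']/M['m00'],cv2.contourArea(k),cv2.boundingRect(k))
rep("orange top",t,(H>4)&(H<16)&(S>180)&(V>150))
rep("blue top",t,(H>95)&(H<125)&(S>80)&(V>40))
rep("red top",t,((H<4)|(H>175))&(S>200)&(V>150))
hs=cv2.cvtColor(s[0],cv2.COLOR_RGB2HSV);h2,s2,v2=[hs[...,i].astype(int) for i in range(3)]
rep("orange side",s,(h2>4)&(h2<16)&(s2>180)&(v2>150))
rep("blue side",s,(h2>95)&(h2<125)&(s2>80)&(v2>40))
# basket top
bm=((V<45)).astype(np.uint8);bm[:,:400]=0;bm[:150]=0;bm[320:]=0
k=cnts(bm)[0];hull=cv2.convexHull(k);q=cv2.approxPolyDP(hull,6,True)[:,0];print("basket quad",q.tolist())
print("rim pts z.055",np.array([onz(t,p,.055)[:2] for p in q]))
cp=f[110:310,190:540];save("pics/crop1.png",cv2.resize(cp,(800,457),interpolation=cv2.INTER_CUBIC))
E
python3 m.py
```

```text
white [134.079 192.328] [110.017 117.583] [0.598 0.567 0.034] diam 0.2600814841681444
white [529.046 433.847] [ 85.268 101.763] [ 0.033 -0.348  0.034] diam 0.20157560500140964
white [257.434 233.729] [78.442 80.373] [0.494 0.266 0.034] diam 0.18543760882261906
white [234.85  330.068] [61.151 63.209] [0.268 0.316 0.034] diam 0.1445618274321616
white [371.938 182.853] [55.014 65.402] [ 0.616 -0.011  0.034] diam 0.1300550807170788
white [298.982  16.156] [ 35.547 110.309] [1.06  0.165 0.034] diam 0.08403466092991528
white [185.873  16.149] [43.95  68.738] [1.063 0.457 0.034] diam 0.10389826682820978
white [413.552  14.582] [45.352 64.708] [ 1.062 -0.131  0.034] diam 0.10721343092339805
white [527.285  16.995] [53.317 71.245] [ 1.052 -0.423  0.034] diam 0.1260433476340322
white [350.895  21.915] [40.238 43.791] [1.043 0.031 0.034] diam 0.09512220278943431
white [ 37.61  295.473] [22.317 44.205] [0.352 0.781 0.034] diam 0.052758477103261266
white [465.017  18.198] [36.808 44.706] [ 1.05  -0.263  0.034] diam 0.0870138591303486
orange top 370.1 210.2111111111111 30.0 (366, 208, 9, 6)
blue top 239.72100413091832 221.4880838894185 524.5 (227, 208, 27, 27)
blue top 364.42835595776774 226.78833584715937 331.5 (331, 219, 70, 17)
blue top 499.48636763412486 475.30343007915565 189.5 (487, 469, 38, 11)
red top 461.70261018399657 137.87590928540862 389.5 (448, 128, 29, 21)
orange side 352.5251141552511 230.44748858447485 36.5 (349, 227, 9, 8)
blue side 386.25021769418316 289.55620863810515 3828.0 (336, 235, 105, 81)
blue side 310.72343876723437 198.294133549608 616.5 (298, 177, 26, 39)
blue side 14.988095238095235 476.63333333333327 70.0 (6, 474, 18, 6)
basket quad [[514, 185], [534, 264], [462, 278], [444, 201]]
rim pts z.055 [[ 0.602 -0.347]
 [ 0.413 -0.38 ]
 [ 0.382 -0.211]
 [ 0.565 -0.179]]
```

View pics/crop1.png

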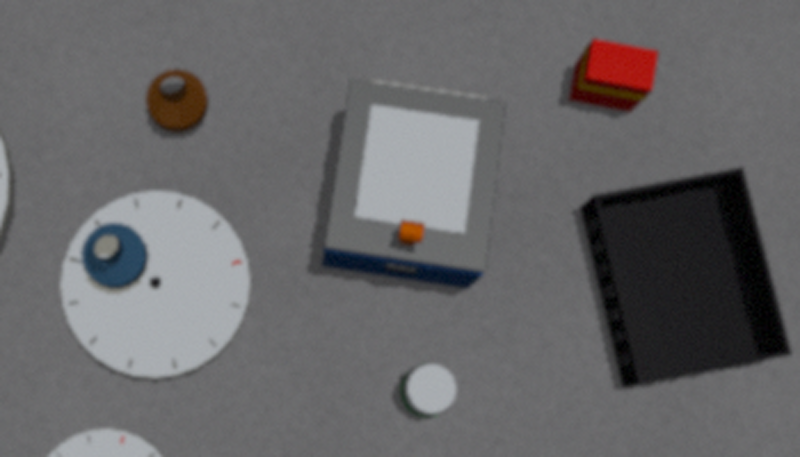

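The crop confirms it: the blue vase stands on the middle disc (upper left, lip at crop (105,245), which is top pixel (236,217)). The flap's orange pull is at crop (411,233), and the flap looks slightly ajar.

```bash
cat >> h.py <<'E'
np.set_printoptions(precision=3,suppress=True)
def tri(c1,p1,c2,p2):
    A=[];b=[]
    for c,p in((c1,p1),(c2,p2)):
        r=ray(c[1],c[2],p);r/=np.linalg.norm(r);M=np.eye(3)-np.outer(r,r);A.append(M);b.append(M@c[3])
    A=np.vstack(A);b=np.hstack(b);x=np.linalg.lstsq(A,b,rcond=None)[0];return x,np.linalg.norm(A@x-b)
def go(pos,ydir=None,tilt=None):
    """row to reach pos with tool down, tool y along ydir deg (mod 180)"""
    from scipy.spatial.transform import Rotation as Ro
    s=env.observe();R=s["tool_rot"];d=R.T@(np.array(pos)-s["eef_pos"])/.03
    rv=np.zeros(3)
    if ydir is not None:
        a=np.degrees(np.arctan2(R[1,1],R[0,1]));k=round((a-ydir)/180);y=np.radians(ydir+180*k)
        Y=np.array([np.cos(y),np.sin(y),0]);Z=np.array([0,0,-1.]);T=np.column_stack([np.cross(Y,Z),Y,Z])
        if tilt is not None: T=tilt@T
        rv=Ro.from_matrix(R.T@T).as_rotvec(degrees=True)/6
    print("row",np.round(d,2),np.round(rv,2));return d,rv
E
python3 - <<'E'
from h import *
t=grab("top");s=grab("side")
print("lip",onz(t,(235.9,217.2),.138), "side proj",proj(s,onz(t,(235.9,217.2),.138)))
p,e=tri(t,(370.1,210.2),s,(352.5,230.4));print("pull",p,e)
for q in((342.3,145),(409.6,152.9),(332.6,218.5),(403,228)):print(q,onz(t,q,.096),onz(t,q,.11))
# case from blue bottom edge (side view) corners
for q in((370,210),):pass
print("disc black dot",onz(t,(190+155*.4375,110+282*.4375),.034))
go([.53,.31,.25],90)
h=env.observe();print(h['q'])
E
```

```text
lip [0.514 0.301 0.138] side proj [308.181 174.71 ]
pull [0.525 0.008 0.147] 0.00030076382020236594
(342.3, 145) [0.691 0.063 0.096] [0.686 0.064 0.11 ]
(409.6, 152.9) [ 0.671 -0.093  0.096] [ 0.666 -0.09   0.11 ]
(332.6, 218.5) [0.517 0.088 0.096] [0.515 0.088 0.11 ]
(403, 228) [ 0.494 -0.071  0.096] [ 0.492 -0.069  0.11 ]
disc black dot [0.494 0.265 0.034]
row [-12.82  -1.54  -0.63] [-0.   -0.   -3.48]
[61.115 16.669 -8.801 64.555 -0.    82.019]
```

Run:
```python
from h import *
go([.514,.301,.231],82.7)
```

```text
row [-12.43  -2.01   0.  ] [-0.   -0.   -2.27]
```

Emit:
carry_out --targets '[[[-1.0, -0.16, 0, 0, 0, -0.2, 0], [-2.3, -0.37, 0, 0, 0, -0.5, 0], [-3.6, -0.58, 0, 0, 0, -0.8, 0], [-4.9, -0.8, 0, 0, 0, -1.1, 0], [-6.2, -1.0, 0, 0, 0, -1.4, 0], [-7.5, -1.2, 0, 0, 0, -1.7, 0], [-8.6, -1.39, 0, 0, 0, -2.0, 0], [-9.4, -1.52, 0, 0, 0, -2.27, 0]]]'

```text
clock: 0.97
eef_pos: [0.4369, 0.3454, 0.2312]
tool_rot: [[-0.992, 0.127, 0.001], [0.127, 0.992, -0.0], [-0.001, -0.0, -1.0]]
contact_force: [0.5, -0.6, 0.1]
grip_width: 0.0852
grasp_force: 0.0
```

Run:
```python
from h import *
c=grab("wrist");save("pics/w1.png",c[0])
print(c[2],c[3],proj(c,[.514,.301,.138]),proj(c,[.494,.265,.034]))
go([.514,.301,.231],82.7)
```

```text
[[ 0.127 -0.939 -0.319]
 [ 0.992  0.12   0.041]
 [-0.    -0.322  0.947]] [0.354 0.357 0.373] [273.868 356.47 ] [246.29  277.832]
row [-2.64 -1.11  0.01] [-0.01  0.02  0.  ]
```

View pics/w1.png

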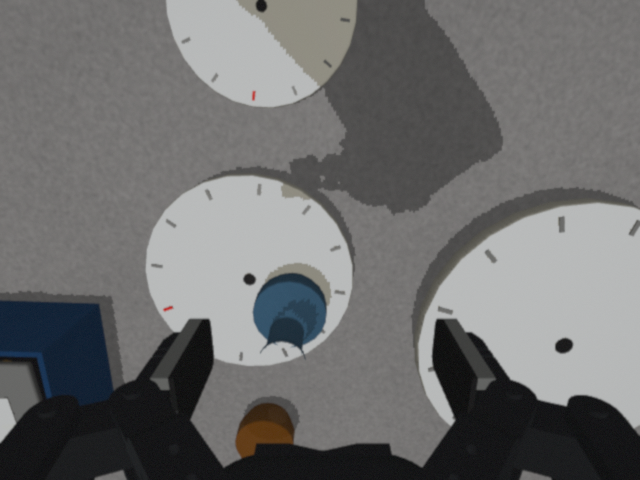

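Wrist view: disc centre at (249,279), blue vase lip centred near (284,357), against (274,356) predicted.

Run:
```python
from h import *
c=grab("wrist");print(onz(c,(284,357),.138),onz(c,(249,279),.034), onz(c,(290,300),.06))
f=c[0];hsv=cv2.cvtColor(f,cv2.COLOR_RGB2HSV);m=((hsv[...,0]>95)&(hsv[...,0]<125)&(hsv[...,1]>80)).astype(np.uint8)
m[:,:220]=0;m[:,380:]=0
ys,xs=np.nonzero(m)
for y in range(ys.min(),ys.max()+1,6):
    r=xs[ys==y];print(y,r.min(),r.max(),len(r),end=" | ")
```

```text
[0.518 0.307 0.138] [0.499 0.266 0.034] [0.513 0.306 0.06 ]
271 287 299 13 | 277 271 311 41 | 283 264 318 55 | 289 261 322 62 | 295 258 324 67 | 301 256 325 70 | 307 255 326 72 | 313 255 326 72 | 319 256 325 70 | 325 259 322 64 | 331 264 318 55 | 337 269 310 28 | 343 301 301 1 | Traceback (most recent call last):
  File "<stdin>", line 7, in <module>
    return umr_minimum(a, axis, None, out, keepdims, initial, where)
ValueError: zero-size array to reduction operation minimum which has no identity
```

Run:
```python
from h import *
go([.516,.304,.095],82.7)
```

```text
row [-2.77 -1.02  4.53] [-0.    0.01 -0.03]
```

Emit:
carry_out --targets '[[[-0.9, -0.33, 0, 0, 0, 0, 0], [-1.9, -0.7, 0, 0, 0, 0, 0], [-2.77, -1.02, 0, 0, 0, 0, 0], [-2.77, -1.02, 0.9, 0, 0, 0, 0], [-2.77, -1.02, 2.0, 0, 0, 0, 0], [-2.77, -1.02, 3.2, 0, 0, 0, 0], [-2.77, -1.02, 4.1, 0, 0, 0, 0], [-2.77, -1.02, 4.53, 0, 0, 0, 0]]]'

```text
clock: 1.73
eef_pos: [0.5102, 0.3059, 0.0916]
tool_rot: [[-0.992, 0.127, -0.005], [0.127, 0.992, -0.002], [0.005, -0.003, -1.0]]
contact_force: [-0.5, -0.8, 0.1]
grip_width: 0.0854
grasp_force: 0.0
```

Emit:
carry_out --targets '[[[0, 0, 0, 0, 0, 0, 0.2], [0, 0, 0, 0, 0, 0, 0.4], [0, 0, 0, 0, 0, 0, 0.6], [0, 0, 0, 0, 0, 0, 0.8], [0, 0, 0, 0, 0, 0, 1], [0, 0, 0, 0, 0, 0, 1], [0, 0, 0, 0, 0, 0, 1], [0, 0, 0, 0, 0, 0, 1]]]'

```text
clock: 2.4
eef_pos: [0.5141, 0.3067, 0.0972]
tool_rot: [[-0.992, 0.127, 0.003], [0.127, 0.992, 0.001], [-0.003, 0.001, -1.0]]
contact_force: [-0.7, -1.2, 6.4]
grip_width: 0.0297
grasp_force: 58.3
```

Run:
```python
from h import *
s=env.observe();print(s['eef_pos'],s['grip_width'],s['grasp_force'],s['contact_force'])
```

```text
[0.514 0.307 0.097] 0.029731206075063486 58.26169773622382 [-0.719 -1.162  6.37 ]
```

Emit:
carry_out --targets '[[[0, 0, -0.3, 0, 0, 0, 1], [0, 0, -0.9, 0, 0, 0, 1], [0, 0, -1.8, 0, 0, 0, 1], [0, 0, -2.8, 0, 0, 0, 1], [0, 0, -3.8, 0, 0, 0, 1], [0, 0, -4.8, 0, 0, 0, 1], [0, 0, -5.6, 0, 0, 0, 1], [0, 0, -6.0, 0, 0, 0, 1]]]'

```text
clock: 3.07
eef_pos: [0.5138, 0.3068, 0.2801]
tool_rot: [[-0.992, 0.127, 0.005], [0.127, 0.992, 0.002], [-0.004, 0.003, -1.0]]
contact_force: [0.5, -0.7, -1.7]
grip_width: 0.0298
grasp_force: 59.9
```

Run:
```python
from h import *
s=env.observe();print(s['eef_pos'],s['grip_width'],s['grasp_force'],s['contact_force'],s['q'])
go([.494,-.285,.277],82.7)
```

```text
[0.514 0.307 0.28 ] 0.02984374256298235 59.90441310164613 [ 0.543 -0.713 -1.711] [23.844 23.577  8.624 74.755  0.007 31.124]
row [ -1.84 -19.65   0.06] [0.03 0.04 0.  ]
```

Emit:
carry_out --targets '[[[-0.04, -0.4, 0, 0, 0, 0, 1], [-0.12, -1.2, 0, 0, 0, 0, 1], [-0.22, -2.3, 0, 0, 0, 0, 1], [-0.33, -3.5, 0, 0, 0, 0, 1], [-0.45, -4.7, 0, 0, 0, 0, 1], [-0.56, -5.9, 0, 0, 0, 0, 1], [-0.68, -7.1, 0, 0, 0, 0, 1], [-0.8, -8.3, 0, 0, 0, 0, 1]]]'

```text
clock: 3.73
eef_pos: [0.504, 0.0542, 0.2751]
tool_rot: [[-0.992, 0.127, -0.001], [0.127, 0.992, -0.0], [0.001, -0.0, -1.0]]
contact_force: [0.7, -0.9, -2.6]
grip_width: 0.0298
grasp_force: 60.0
```

Emit:
carry_out --targets '[[[-0.11, -1.2, 0, 0, 0, 0, 1], [-0.22, -2.4, 0, 0, 0, 0, 1], [-0.34, -3.6, 0, 0, 0, 0, 1], [-0.45, -4.8, 0, 0, 0, 0, 1], [-0.56, -5.9, 0, 0, 0, 0, 1], [-0.65, -6.9, 0, 0, 0, 0, 1], [-0.72, -7.6, 0, 0, 0, 0, 1], [-0.75, -8.0, 0, 0, 0, 0, 1]]]'

```text
clock: 4.4
eef_pos: [0.496, -0.1872, 0.2749]
tool_rot: [[-0.992, 0.129, -0.001], [0.129, 0.992, -0.0], [0.001, -0.0, -1.0]]
contact_force: [-0.4, -0.1, -2.3]
grip_width: 0.0297
grasp_force: 60.0
```

Run:
```python
from h import *
s=env.observe();print(s['eef_pos'],s['grip_width'],s['grasp_force'],s['contact_force'],s['q'])
c=grab("wrist");save("pics/w2.png",c[0])
go([.494,-.285,.11],82.7)
```

```text
[ 0.496 -0.187  0.275] 0.029684261690344185 60.04343240978301 [-0.419 -0.074 -2.273] [-28.556  16.125  -2.93   70.986  -0.037 -21.133]
row [-0.35 -3.21  5.5 ] [-0.01 -0.01 -0.02]
```

View pics/w2.png

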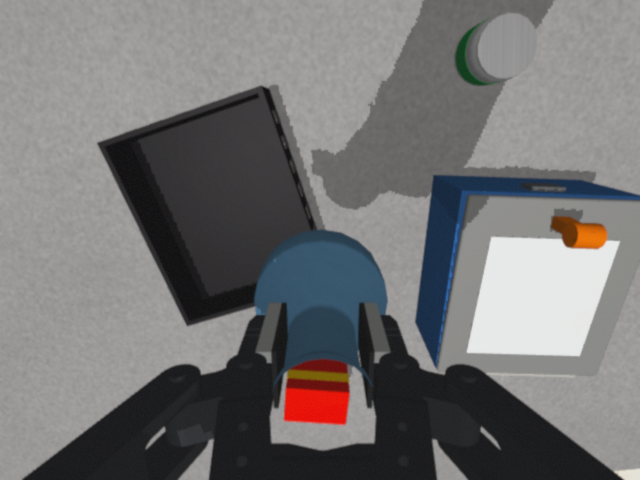

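The vase hangs upright in the grip. The basket rim corners are at (99,144), (268,88) and (188,324).

Run:
```python
from h import *
c=grab("wrist")
P=[onz(c,p,.055) for p in((99,144),(268,88),(188,324))];print(P,np.linalg.norm(P[0]-P[1]),np.linalg.norm(P[0]-P[2]))
print("centre",(P[1]+P[2])/2)
```

```text
[array([ 0.414, -0.382,  0.055]), array([ 0.387, -0.221,  0.055]), array([ 0.607, -0.347,  0.055])] 0.1633944770432832 0.19604368144849338
centre [ 0.497 -0.284  0.055]
```

Emit:
carry_out --targets '[[[-0.05, -0.5, 0, 0, 0, 0, 1], [-0.13, -1.4, 0, 0, 0, 0, 1], [-0.25, -2.4, 0, 0, 0, 0, 1], [-0.35, -3.1, 0, 0, 0, 0, 1], [-0.38, -3.2, 0.5, 0, 0, 0, 1], [-0.38, -3.2, 1.4, 0, 0, 0, 1], [-0.38, -3.2, 2.3, 0, 0, 0, 1], [-0.38, -3.2, 3.0, 0, 0, 0, 1]]]'

```text
clock: 5.17
eef_pos: [0.4957, -0.2794, 0.1835]
tool_rot: [[-0.992, 0.126, -0.001], [0.126, 0.992, 0.001], [0.001, 0.001, -1.0]]
contact_force: [-0.5, 0.3, -2.6]
grip_width: 0.0294
grasp_force: 60.2
```

Run:
```python
from h import *
go([.496,-.284,.080],82.7);go([.496,-.284,.068],82.7)
```

```text
row [-0.03 -0.15  3.45] [ 0.01 -0.01  0.01]
row [-0.03 -0.15  3.85] [ 0.01 -0.01  0.01]
```

Emit:
carry_out --targets '[[[0, -0.05, 0.8, 0, 0, 0, 1], [0, -0.1, 1.6, 0, 0, 0, 1], [0, -0.1, 2.3, 0, 0, 0, 1], [0, -0.1, 2.8, 0, 0, 0, 1], [0, -0.1, 3.1, 0, 0, 0, 1], [0, -0.1, 3.3, 0, 0, 0, 1], [0, -0.1, 3.4, 0, 0, 0, 1], [0, -0.1, 3.45, 0, 0, 0, 1]]]'

```text
clock: 5.83
eef_pos: [0.4963, -0.284, 0.0822]
tool_rot: [[-0.992, 0.126, 0.0], [0.126, 0.992, -0.0], [-0.0, -0.0, -1.0]]
contact_force: [-0.1, 0.0, -3.1]
grip_width: 0.0296
grasp_force: 60.2
```

Emit:
carry_out --targets '[[[0, 0, 0.08, 0, 0, 0, 1], [0, 0, 0.16, 0, 0, 0, 1], [0, 0, 0.24, 0, 0, 0, 1], [0, 0, 0.3, 0, 0, 0, 1], [0, 0, 0.35, 0, 0, 0, 1], [0, 0, 0.35, 0, 0, 0, 1]]]'

```text
clock: 6.33
eef_pos: [0.4958, -0.2842, 0.0712]
tool_rot: [[-0.992, 0.127, -0.0], [0.127, 0.992, 0.0], [0.0, 0.0, -1.0]]
contact_force: [-0.4, 0.2, -2.2]
grip_width: 0.0297
grasp_force: 60.2
```

Not in contact yet; creeping on down.

Emit:
carry_out --targets '[[[0, 0, 0.05, 0, 0, 0, 1], [0, 0, 0.1, 0, 0, 0, 1], [0, 0, 0.13, 0, 0, 0, 1], [0, 0, 0.16, 0, 0, 0, 1], [0, 0, 0.16, 0, 0, 0, 1]]]'

```text
clock: 6.75
eef_pos: [0.4968, -0.2851, 0.0682]
tool_rot: [[-0.992, 0.127, 0.002], [0.127, 0.992, -0.002], [-0.002, -0.002, -1.0]]
contact_force: [-2.3, 0.4, 12.3]
grip_width: 0.0295
grasp_force: 58.3
```

Contact felt (12 N up). I'll release and rise.

Emit:
carry_out --targets '[[[0, 0, -0.05, 0, 0, 0, 0.7], [0, 0, -0.05, 0, 0, 0, 0.4], [0, 0, -0.05, 0, 0, 0, 0], [0, 0, -0.05, 0, 0, 0, 0], [0, 0, -0.05, 0, 0, 0, 0], [0, 0, -0.05, 0, 0, 0, 0], [0, 0, -0.4, 0, 0, 0, 0], [0, 0, -1.0, 0, 0, 0, 0]]]'

```text
clock: 7.42
eef_pos: [0.4948, -0.2834, 0.0958]
tool_rot: [[-0.992, 0.127, -0.003], [0.127, 0.992, 0.002], [0.003, 0.002, -1.0]]
contact_force: [0.8, -0.5, -0.7]
grip_width: 0.0857
grasp_force: 0.0
```

Emit:
carry_out --targets '[[[0, 0, -1.0, 0, 0, 0, 0], [0, 0, -2.2, 0, 0, 0, 0], [0, 0, -3.5, 0, 0, 0, 0], [0, 0.5, -4.6, 0, 0, 0, 0], [0, 1.6, -5.0, 0, 0, 0, 0], [0, 2.7, -5.0, 0, 0, 0, 0], [0, 3.8, -5.0, 0, 0, 0, 0], [0, 4.5, -5.0, 0, 0, 0, 0]]]'

```text
clock: 8.08
eef_pos: [0.5131, -0.1478, 0.248]
tool_rot: [[-0.992, 0.126, 0.001], [0.126, 0.992, 0.0], [-0.001, 0.0, -1.0]]
contact_force: [0.6, -0.1, -0.6]
grip_width: 0.0853
grasp_force: 0.0
```

Run:
```python
from h import *
c=grab("wrist");t=grab("top");s=grab("side");print(env.observe()['eef_pos'])
a=np.vstack([np.hstack([cv2.resize(c[0],(400,300)),cv2.resize(s[0],(400,300))]),np.hstack([cv2.resize(t[0][110:310,320:590],(400,300)),cv2.resize(s[0][200:400,300:570],(400,300))])])
save("pics/m1.png",a)
```

```text
[ 0.513 -0.149  0.248]
```

View pics/m1.png

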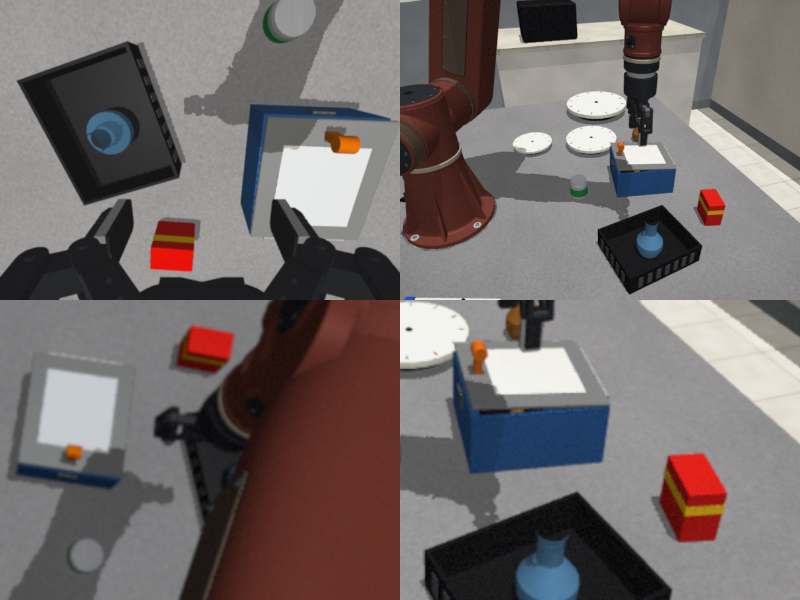

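The vase stands upright in the basket. The pull is visible in the wrist view at about (552,230).

Run:
```python
from h import *
c=grab("wrist");f=c[0];hsv=cv2.cvtColor(f,cv2.COLOR_RGB2HSV);m=((hsv[...,0]>4)&(hsv[...,0]<16)&(hsv[...,1]>180)&(hsv[...,2]>60)).astype(np.uint8)
ys,xs=np.nonzero(m);print(xs.min(),xs.max(),ys.min(),ys.max())
b=(hsv[...,2]>190)&(m>0);ys,xs=np.nonzero(b);print("bright",xs.mean(),ys.mean(),xs.min(),xs.max(),ys.min(),ys.max())
q=(xs.mean(),ys.mean());print(onz(c,q,.147),proj(c,[.525,.008,.147]))
t=np.array([.478+0,0,0])
# hinge edge right in wrist: corners via top earlier
go([.526,.007,.248],82.7)
```

```text
246 578 211 390
bright 561.1703377386197 233.2907488986784 544 578 222 244
[0.525 0.008 0.147] [560.565 233.506]
row [ 0.23  5.25 -0.03] [-0.01  0.01  0.02]
```

Emit:
carry_out --targets '[[[0.05, 0.8, 0, 0, 0, 0, 0], [0.1, 2.0, 0, 0, 0, 0, 0], [0.15, 3.2, 0, 0, 0, 0, 0], [0.2, 4.4, 0, 0, 0, 0, 0], [0.23, 5.1, 0, 0, 0, 0, 0], [0.23, 5.27, 0.6, 0, 0, 0, 0], [0.23, 5.27, 1.5, 0, 0, 0, 0], [0.23, 5.27, 2.2, 0, 0, 0, 0]]]'

```text
clock: 8.95
eef_pos: [0.5266, 0.0069, 0.1798]
tool_rot: [[-0.992, 0.127, 0.001], [0.127, 0.992, -0.0], [-0.001, -0.0, -1.0]]
contact_force: [-0.4, -1.1, -0.7]
grip_width: 0.0856
grasp_force: 0.0
```

Run:
```python
from h import *
go([.525,.008,.122],82.7)
```

```text
row [0.06 0.03 1.93] [-0.    0.01  0.  ]
```

Emit:
carry_out --targets '[[[0.05, 0.03, 0.7, 0, 0, 0, 0], [0.05, 0.03, 1.4, 0, 0, 0, 0], [0.05, 0.03, 1.8, 0, 0, 0, 0], [0.05, 0.03, 1.93, 0, 0, 0, 0], [0.05, 0.03, 1.93, 0, 0, 0, 0.4], [0.05, 0.03, 1.93, 0, 0, 0, 0.7], [0.05, 0.03, 1.93, 0, 0, 0, 1], [0.05, 0.03, 1.93, 0, 0, 0, 1]]]'

```text
clock: 9.62
eef_pos: [0.5256, 0.0082, 0.1237]
tool_rot: [[-0.992, 0.127, 0.002], [0.127, 0.992, -0.0], [-0.002, -0.0, -1.0]]
contact_force: [0.2, -1.4, -0.7]
grip_width: 0.0388
grasp_force: 0.0
```

Emit:
carry_out --targets '[[[0, 0, 0, 0, 0, 0, 1], [0, 0, 0, 0, 0, 0, 1], [0, 0, 0, 0, 0, 0, 1]]]'

```text
clock: 9.87
eef_pos: [0.5252, 0.0088, 0.1231]
tool_rot: [[-0.992, 0.127, 0.001], [0.127, 0.992, 0.001], [-0.001, 0.001, -1.0]]
contact_force: [0.3, 3.7, 1.4]
grip_width: 0.0211
grasp_force: 59.4
```

Run:
```python
import numpy as np
r=.1644;p=np.radians(np.linspace(19.5,96,23))
u=-r*np.cos(p)/.03;z=r*np.sin(p)/.03
for i in range(0,22,8):
    print([(round(-(u[j]-u[i]),2),round(-(z[j]-z[i]),2)) for j in range(i+1,min(i+9,23))])
```

```text
[(np.float64(-0.12), np.float64(-0.31)), (np.float64(-0.26), np.float64(-0.61)), (np.float64(-0.42), np.float64(-0.91)), (np.float64(-0.59), np.float64(-1.19)), (np.float64(-0.78), np.float64(-1.46)), (np.float64(-0.99), np.float64(-1.72)), (np.float64(-1.21), np.float64(-1.97)), (np.float64(-1.45), np.float64(-2.2))]
[(np.float64(-0.25), np.float64(-0.22)), (np.float64(-0.52), np.float64(-0.42)), (np.float64(-0.79), np.float64(-0.61)), (np.float64(-1.08), np.float64(-0.77)), (np.float64(-1.37), np.float64(-0.93)), (np.float64(-1.68), np.float64(-1.06)), (np.float64(-1.99), np.float64(-1.17)), (np.float64(-2.31), np.float64(-1.27))]
[(np.float64(-0.32), np.float64(-0.08)), (np.float64(-0.65), np.float64(-0.13)), (np.float64(-0.98), np.float64(-0.17)), (np.float64(-1.31), np.float64(-0.18)), (np.float64(-1.65), np.float64(-0.18)), (np.float64(-1.98), np.float64(-0.15))]
```

Emit:
carry_out --targets '[[[-0.12, 0, -0.31, 0, 0, 0, 1], [-0.26, 0, -0.61, 0, 0, 0, 1], [-0.42, 0, -0.91, 0, 0, 0, 1], [-0.59, 0, -1.19, 0, 0, 0, 1], [-0.78, 0, -1.46, 0, 0, 0, 1], [-0.99, 0, -1.72, 0, 0, 0, 1], [-1.21, 0, -1.97, 0, 0, 0, 1], [-1.45, 0, -2.2, 0, 0, 0, 1]]]'

```text
clock: 10.53
eef_pos: [0.5658, 0.0024, 0.1881]
tool_rot: [[-0.992, 0.127, -0.005], [0.128, 0.992, -0.001], [0.005, -0.002, -1.0]]
contact_force: [-5.4, -3.9, -3.6]
grip_width: 0.0206
grasp_force: 58.7
```

Emit:
carry_out --targets '[[[-0.25, 0, -0.22, 0, 0, 0, 1], [-0.52, 0, -0.42, 0, 0, 0, 1], [-0.79, 0, -0.61, 0, 0, 0, 1], [-1.08, 0, -0.77, 0, 0, 0, 1], [-1.37, 0, -0.93, 0, 0, 0, 1], [-1.68, 0, -1.06, 0, 0, 0, 1], [-1.99, 0, -1.17, 0, 0, 0, 1], [-2.31, 0, -1.27, 0, 0, 0, 1]]]'

```text
clock: 11.2
eef_pos: [0.6349, -0.0087, 0.2271]
tool_rot: [[-0.992, 0.128, -0.004], [0.128, 0.992, -0.005], [0.004, -0.006, -1.0]]
contact_force: [-7.3, -12.8, 0.7]
grip_width: 0.0206
grasp_force: 58.6
```

Emit:
carry_out --targets '[[[-0.32, 0, -0.08, 0, 0, 0, 1], [-0.65, 0, -0.13, 0, 0, 0, 1], [-0.98, 0, -0.17, 0, 0, 0, 1], [-1.31, 0, -0.18, 0, 0, 0, 1], [-1.65, 0, -0.18, 0, 0, 0, 1], [-1.98, 0, -0.15, 0, 0, 0, 1], [-1.98, 0, -0.15, 0, 0, 0, 1], [-1.98, 0, -0.15, 0, 0, 0, 1]]]'

```text
clock: 11.87
eef_pos: [0.6961, -0.0186, 0.2328]
tool_rot: [[-0.992, 0.13, 0.001], [0.13, 0.991, -0.009], [-0.002, -0.008, -1.0]]
contact_force: [-4.3, -19.7, 10.5]
grip_width: 0.0207
grasp_force: 58.5
```

Run:
```python
from h import *
s=env.observe();print(s['eef_pos'],s['grip_width'],s['contact_force'],s['q'])
c=grab("side");w=grab("wrist")
save("pics/m2.png",np.hstack([cv2.resize(c[0][60:420,240:560],(400,450)),cv2.resize(w[0],(400,450))]))
```

```text
[ 0.696 -0.019  0.233] 0.020650648083356527 [ -4.258 -19.73   10.473] [-7.317 36.471 22.999 76.404 -0.486  0.149]
```

View pics/m2.png

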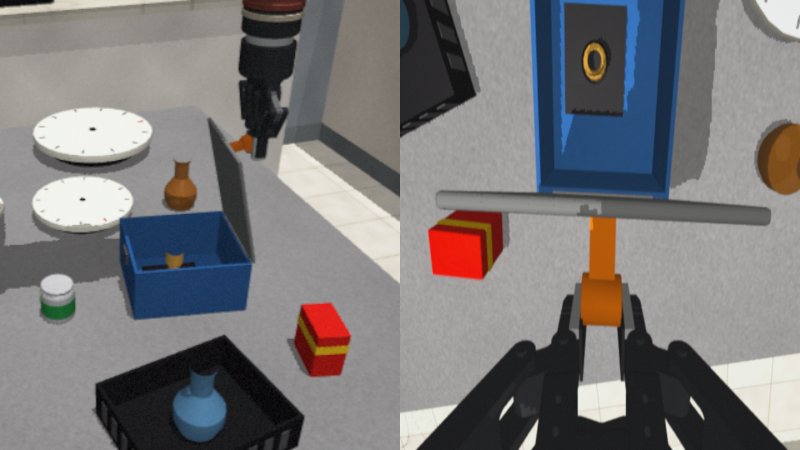

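The flap stands open at about 1.4 rad. The brass collar is visible in the case, at about (312,66) in the wrist frame. I'll locate it, then release.

Run:
```python
from h import *
c=grab("wrist");f=c[0];hsv=cv2.cvtColor(f,cv2.COLOR_RGB2HSV)
m=((hsv[...,0]>12)&(hsv[...,0]<30)&(hsv[...,1]>110)&(hsv[...,2]>90)).astype(np.uint8);m[:, :250]=0;m[:,400:]=0;m[130:]=0
ys,xs=np.nonzero(m);print(len(xs),xs.min(),xs.max(),ys.min(),ys.max())
h=cv2.convexHull(np.column_stack([xs,ys]).astype(np.int32));e=cv2.fitEllipse(h);print(e)
P=onz(c,e[0],.080);print(P)
# check vs case frame
ux=np.array([.992,-.127]);uy=np.array([.127,.992]);ce=np.array([.681,-.015])-.09*ux
print("case",ce,"insert in case",(P[:2]-ce)@ux,(P[:2]-ce)@uy)
```

```text
818 293 329 46 86
((310.8260192871094, 65.60739135742188), (36.46277618408203, 40.94851303100586), 172.34475708007812)
[ 0.581 -0.013  0.08 ]
case [ 0.592 -0.004] insert in case -0.00899087189849921 -0.010291831166711155
```

Emit:
carry_out --targets '[[[0, 0, 0, 0, 0, 0, 0.7], [0, 0, 0, 0, 0, 0, 0.4], [0, 0, 0, 0, 0, 0, 0], [0, 0, 0, 0, 0, 0, 0], [0, 0, 0, 0, 0, 0, 0], [0, 0, -0.5, 0, 0, 0, 0], [0, 0, -1.4, 0, 0, 0, 0], [0, 0, -2.4, 0, 0, 0, 0]]]'

```text
clock: 12.68
eef_pos: [0.6947, -0.0129, 0.3026]
tool_rot: [[-0.992, 0.126, -0.003], [0.126, 0.992, 0.0], [0.003, 0.0, -1.0]]
contact_force: [0.6, -0.5, 0.3]
grip_width: 0.0852
grasp_force: 0.0
```

Emit:
carry_out --targets '[[[0.5, 0, 0, 0, 0, 0, 0.1], [1.4, -0.15, 0, 0, 0, 0, 0.2], [2.4, -0.3, 0, 0, 0, 0, 0.35], [3.2, -0.4, 0, 0, 0, 0, 0.35], [3.7, -0.48, 0.3, 0, 0, 0, 0.35], [3.76, -0.48, 1.2, 0, 0, 0, 0.35], [3.76, -0.48, 2.2, 0, 0, 0, 0.35], [3.76, -0.48, 2.8, 0, 0, 0, 0.35]]]'

```text
clock: 13.35
eef_pos: [0.5807, -0.0129, 0.2172]
tool_rot: [[-0.992, 0.126, -0.002], [0.126, 0.992, 0.0], [0.002, 0.0, -1.0]]
contact_force: [0.5, 0.5, -0.2]
grip_width: 0.0555
grasp_force: 0.0
```

Run:
```python
from h import *
s=env.observe();print(s['eef_pos'],s['grip_width'],s['contact_force'])
c=grab("wrist");f=c[0];save("pics/w3.png",f);print(proj(c,[.581,-.013,.08]))
go([.581,-.013,.050],82.7)
```

```text
[ 0.581 -0.013  0.217] 0.05548463636303607 [ 0.523  0.516 -0.195]
[321.621 229.705]
row [-0.09 -0.    5.47] [ 0.   -0.06  0.01]
```

View pics/w3.png

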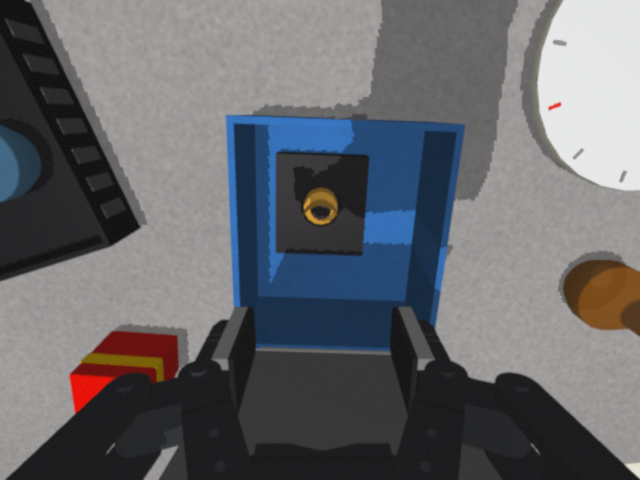

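The collar ring is centred near (320,212), some 18 px above the prediction. I'll triangulate it against the earlier view.

Run:
```python
from h import *
from scipy.spatial.transform import Rotation as Ro
c=grab("wrist");f=c[0];hsv=cv2.cvtColor(f,cv2.COLOR_RGB2HSV)
m=((hsv[...,0]>10)&(hsv[...,0]<32)&(hsv[...,1]>110)&(hsv[...,2]>60)).astype(np.uint8);m[:, :285]=0;m[:,355:]=0;m[240:]=0;m[:165]=0
ys,xs=np.nonzero(m)
for y in range(ys.min(),ys.max()+1,3):
    r=xs[ys==y];print(y,r.min(),r.max(),len(r),end=" | ")
print()
R=np.array([[-.992,.13,.001],[.13,.991,-.009],[-.002,-.008,-1]]);R=Ro.from_matrix(R).as_matrix()
T=np.eye(4);T[:3,:3]=R;T[:3,3]=[.6961,-.0186,.2328];C=T@np.array(c[4]["hand_eye"])
c1=(None,c[1],C[:3,:3],C[:3,3])
for p1 in((311,66),):
  for p2 in((320,212),(320,208)):print(tri(c1,p1,c,p2),onz(c,p2,.08),onz(c1,p1,.08))
for q in((228,116),(463,125),(277,153),(368,156),(362,254),(277,250)):print(q,onz(c,q,.09 if q[1]<130 else .025))
print(c1[3],c[3],onz(c1,((535-400)*1.6,190*480/450),.09),onz(c1,((667-400)*1.6,197*480/450),.09))
cr=cv2.resize(f[150:260,260:380],(720,660),interpolation=cv2.INTER_CUBIC)[:600];save("pics/w3c.png",cr)
```

```text
191 315 326 12 | 194 310 331 22 | 197 307 333 27 | 200 306 335 30 | 203 305 336 32 | 206 303 337 35 | 209 303 337 35 | 212 303 337 18 | 215 304 337 17 | 218 303 337 20 | 221 306 334 21 | 224 309 331 23 | 227 314 326 13 | 
(array([ 0.577, -0.014,  0.029]), np.float64(0.0002446039079928778)) [ 0.565 -0.012  0.08 ] [ 0.582 -0.012  0.08 ]
(array([ 0.576, -0.014,  0.019]), np.float64(2.3928077714554002e-05)) [ 0.562 -0.012  0.08 ] [ 0.582 -0.012  0.08 ]
(228, 116) [ 0.49  -0.063  0.09 ]
(463, 125) [0.516 0.09  0.09 ]
(277, 153) [ 0.523 -0.043  0.025]
(368, 156) [0.535 0.032 0.025]
(362, 254) [0.622 0.019 0.025]
(277, 250) [ 0.608 -0.058  0.025]
[ 0.613 -0.006  0.375] [ 0.498 -0.002  0.357] [ 0.667 -0.097  0.09 ] [0.693 0.061 0.09 ]
```

View pics/w3c.png

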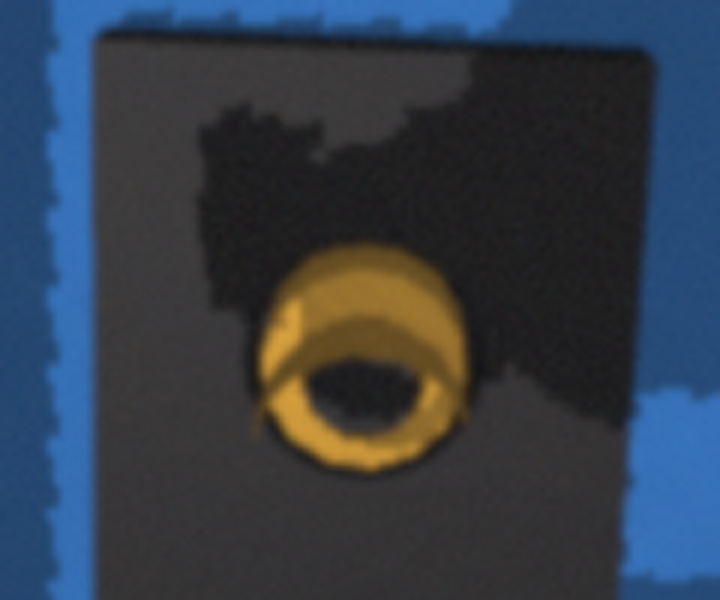

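The view looks through the open collar: the ring is the foot top. The two rays meet at (0.577, -0.014, 0.029), which is exactly foot-top height, so the axis is there, and the near rim of the collar agrees. Descending.

Emit:
carry_out --targets '[[[0.1, 0, 0.5, 0, 0, 0, 0.35], [0.12, 0, 1.5, 0, 0, 0, 0.35], [0.12, 0, 2.6, 0, 0, 0, 0.35], [0.12, 0, 3.6, 0, 0, 0, 0.35], [0.12, 0, 4.5, 0, 0, 0, 0.35], [0.12, 0, 5.1, 0, 0, 0, 0.35], [0.12, 0, 5.45, 0, 0, 0, 0.35], [0.12, 0, 5.6, 0, 0, 0, 0.35]]]'

```text
clock: 14.12
eef_pos: [0.5784, -0.0128, 0.0508]
tool_rot: [[-0.992, 0.126, -0.001], [0.126, 0.992, 0.0], [0.001, 0.0, -1.0]]
contact_force: [0.5, 1.1, -0.0]
grip_width: 0.0556
grasp_force: 0.0
```

Emit:
carry_out --targets '[[[0, 0, 0, 0, 0, 0, 0.5], [0, 0, 0, 0, 0, 0, 0.7], [0, 0, 0, 0, 0, 0, 1], [0, 0, 0, 0, 0, 0, 1], [0, 0, 0, 0, 0, 0, 1], [0, 0, 0, 0, 0, 0, 1]]]'

```text
clock: 14.62
eef_pos: [0.5796, -0.0133, 0.0529]
tool_rot: [[-0.992, 0.127, 0.003], [0.127, 0.992, -0.001], [-0.003, -0.0, -1.0]]
contact_force: [-0.8, -1.7, 7.3]
grip_width: 0.0263
grasp_force: 59.4
```

Emit:
carry_out --targets '[[[0, 0, -0.2, 0, 0, 0, 1], [0, 0, -0.6, 0, 0, 0, 1], [0, 0, -1.2, 0, 0, 0, 1], [0, 0, -2.0, 0, 0, 0, 1], [0, 0, -3.0, 0, 0, 0, 1], [0, 0, -4.0, 0, 0, 0, 1], [0, 0, -4.8, 0, 0, 0, 1], [0, 0, -5.2, 0, 0, 0, 1]]]'

```text
clock: 15.28
eef_pos: [0.5795, -0.0129, 0.2113]
tool_rot: [[-0.992, 0.127, 0.004], [0.127, 0.992, -0.0], [-0.004, 0.0, -1.0]]
contact_force: [0.8, -0.5, -3.3]
grip_width: 0.0264
grasp_force: 59.3
```

Run:
```python
from h import *
s=env.observe();print(s['eef_pos'],s['grip_width'],s['grasp_force'],s['contact_force'])
c=grab("side");save("pics/s3.png",cv2.resize(c[0][60:360,260:560],(600,600)))
go([.495,.266,.197],82.7)
```

```text
[ 0.58  -0.013  0.211] 0.026369404572927777 59.25415498204529 [ 0.84  -0.505 -3.298]
row [4.   8.87 0.49] [0.   0.06 0.  ]
```

View pics/s3.png

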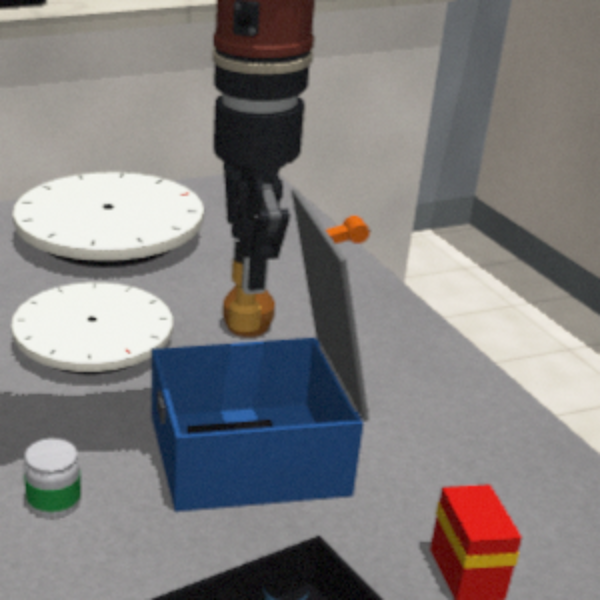

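The insert is out and held; the amber vase just overlaps behind it in this view. Now over the disc.

Emit:
carry_out --targets '[[[0.16, 0.35, 0, 0, 0, 0, 1], [0.5, 1.1, 0, 0, 0, 0, 1], [0.95, 2.1, 0, 0, 0, 0, 1], [1.4, 3.1, 0, 0, 0, 0, 1], [1.85, 4.1, 0, 0, 0, 0, 1], [2.3, 5.1, 0, 0, 0, 0, 1], [2.75, 6.1, 0.1, 0, 0, 0, 1], [3.1, 6.9, 0.2, 0, 0, 0, 1]]]'

```text
clock: 16.0
eef_pos: [0.5101, 0.2067, 0.2001]
tool_rot: [[-0.992, 0.126, -0.002], [0.126, 0.992, 0.0], [0.002, -0.0, -1.0]]
contact_force: [0.6, 0.1, -1.8]
grip_width: 0.0257
grasp_force: 59.3
```

Emit:
carry_out --targets '[[[0.35, 0.75, 0.1, 0, 0, 0, 1], [0.6, 1.35, 0.2, 0, 0, 0, 1], [0.8, 1.8, 0.25, 0, 0, 0, 1], [0.87, 1.95, 0.28, 0, 0, 0, 1], [0.87, 1.95, 0.28, 0, 0, 0, 1], [0.87, 1.95, 0.28, 0, 0, 0, 1], [0.87, 1.95, 0.28, 0, 0, 0, 1], [0.87, 1.95, 0.28, 0, 0, 0, 1]]]'

```text
clock: 16.67
eef_pos: [0.4942, 0.2647, 0.1929]
tool_rot: [[-0.992, 0.128, -0.0], [0.128, 0.992, -0.0], [-0.0, -0.0, -1.0]]
contact_force: [0.0, -0.8, -2.2]
grip_width: 0.0261
grasp_force: 59.3
```

Run:
```python
from h import *
s=env.observe();print(s['eef_pos'],s['grip_width'],s['grasp_force'],s['contact_force'],s['dq'])
c=grab("side");save("pics/s4.png",c[0])
```

```text
[0.494 0.265 0.193] 0.026138436723594706 59.341500053415075 [ 0.045 -0.84  -2.155] [-0.013 -0.031  0.104  0.134  0.037  0.034]
```

View pics/s4.png

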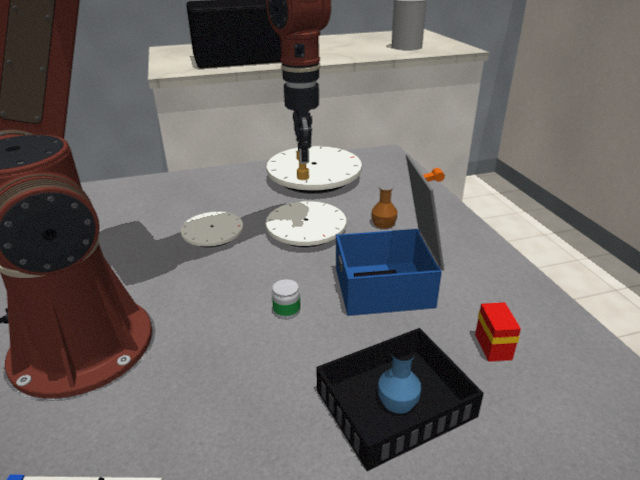

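The insert hangs upright at (302,170) above the disc at (306,220), the vase stands in the basket, the flap is open, and the bystanders are unmoved. Handing in.

```bash
python3 -c "
from cell import env
print(env.hand_in())"
```

```text
the job is handed in; nothing more can be done
None
```

The job is handed in (no verdict came back): the blue vase stands released in the basket, the flap is open at about 1.4 rad, and the gripper holds the brass insert upright and still over the middle of the disc, its foot about 12 cm above it.

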